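Load a glue stick and feed it with the trigger

TASK

Load the blue glue gun: push the cream glue stick, long plain end first, through the yellow ring at the back of the gun until its red band is just short of the ring, and let go of it. Then feed it in with the gun: squeeze the orange trigger all the way against the grip and let it spring back, as often as needed, until the whole red band has gone inside the ring. Do not push the band in by hand, and leave the jar, screwdriver and wood blank as they are.

Things in the scene. Friction and masses are not known exactly. Their poses are not given: they have to be found in the camera images.
- gun: Blue glue gun on its side, fixed in a cradle. Origin on the bench under mid-barrel, z up. Barrel 42 mm thick along local y, axis 60 mm up: brass nozzle tip y = +116, yellow feed ring y = -84 mm. Level grip towards local -x: x = -16 to -121, y = -30 to -6, z = 45 to 75 mm; orange trigger on its +y side. Plywood base 12 mm thick, x = -125 to 45, y = -85 to 85 mm.
- feed_ring (a point): Centre of the yellow feed ring's mouth, 60 mm up; axes as the gun's: the stick goes in level along +y. Hole 16 mm wide, mouth flared to about 22 mm; ring about 30 mm over all; the bore behind is 18 mm wide, over 180 mm deep. A released stick sinks about 2 mm. A pawl inside lets the stick slide in but not back out.
- trigger (a joint): Angle of the orange trigger: 0 released, 0.42 rad squeezed to its stop; springs back by itself, needs about 3 to 10 N. Each full squeeze feeds a loaded stick about 15 mm farther in; the return leaves the stick where it is.
- trigger_pad (a point): Middle of the trigger blade, 42 mm from its hinge, 60 mm up, where a finger presses. Blade 66 mm long, 10 thick, 22 tall; released, this point is at (-63, 26, 60) mm in the gun's frame; a squeeze carries it about 17 mm towards local -y. Over trigger and grip together: 61 mm released, 44 mm squeezed.
- stick: Cream glue stick, 12 mm diameter, 200 mm long, 22 g. Origin at its middle on its axis; axis is local y: long plain front end (goes in first) y = +100, tail y = -100 mm. It may roll about its axis. Starts level in the notches of the dark wooden rest, axis 31 mm above the bench.
- band (a point): Middle of the 10 mm wide red band round the stick, at y = -25 mm on the stick: 125 mm behind the front end, 75 mm ahead of the tail. Grip the stick behind the band to load it.
- rest: Dark wooden rest, fixed. Origin on the bench under about the stick's starting middle, y along the stick. Base 50 x 120 mm, 8 mm thick (y = -42 to 78 mm); two notched blocks, each 14 mm long, at y = -18 and 55 mm, 35 mm high, 40 mm wide.
- jar: Bystander: closed jar with a white lid and brown label, 56 mm wide, 75 mm tall; origin under its middle.
- screwdriver: Bystander: wooden-handled screwdriver, 200 mm long, lying on the bench.
- blank: Bystander: pale wood block 75 x 45 x 24 mm; origin under its middle.
Mind the look-alikes: they are no part of the job. Several things have the shape of the stick; the one meant has the colours described above.

How it is judged:
By the outcome, as a careful person would: the job done as asked, in the order asked, and still so for the second after the job is handed in, with the robot touching nothing.
It also fails if it takes over 61 s, if anything falls off the work surface, if the arm or the gripper's body presses on something with over 40 N, if the wrist force passes 120 N, or if a joint passes its speed limit or range.

ROBOT

A 7-joint arm with a two-finger parallel gripper is mounted at the origin on the work surface. World frame = base frame: x ahead of the robot, y to its left, z up, the work surface at z = 0. Lengths are in m, angles in rad, forces in N, time in s.
With the tool pointing down it reaches from about 0.4 to 0.85 m from the base axis. Payload 4.5 kg.
Tool frame: the origin (TCP) lies at the very end of the fingers, on their centre line; the grasp point (between the pads) lies 19 mm behind it; x points along the fingers, y is the direction in which the jaws open and shut, and the axes are right-handed (so a half turn about x gives the same grasp; the last joint's range is limited). The gripper opens to 85 mm and grips with 20 to 120 N. Pads are 22 mm wide; open, the fingers measure 114 mm over their backs; the gripper's body (76 mm by 85 mm) begins 54 mm behind the grasp point. The pads swing forward as they close: fully open they stand 13 mm farther back than shut.
Start: joints at [0.034, 0.689, -0.195, 1.565, 0.157, 0.902, -0.215], TCP at [0.625, 0, 0.231] pointing down, gripper open.
Joint ranges: [-3.01, 3.01], [-0.46, 2.08], [-1.47, 1.51], [0.13, 2.56], [-1, 4.14], [0.04, 2.09], [-2.66, 2.66]. Speed limits (rad/s): [2.57, 2.57, 3.14, 3.14, 3.14, 3.14, 3.14].

INTERFACE

Orientations are given as a unit quaternion [w, x, y, z].
In Python, from station import env gives the robot as it stands. The module is installed in compiled form; this text tells all that it offers.
- The arm moves only by the tool carry_out, never from a script. Its argument "targets" is one flat list of numbers, 7 for each row, row after row: the shift along the tool's x, y, z in cm, then the turn, a rotation vector about the tool's x, y, z in degrees, then the finger opening in cm, from 0 to 8.54. A call has 1 to 12 rows; each row shifts and turns the commanded pose from where the row before left it, along the tool's axes as they then stand; what a row does not reach is not made up. A row lasts 1/12 s, in which the tool goes at most 41.7 mm and 7.16 degrees, less where a joint would pass 70% of its speed; a pose out of reach is approached as far as the arm can. A call is refused whole if a number of a shift passes 4.17 or a number of a turn 7.16, either way. A call with a gripper value outside its range is refused whole. The fingers move at their own pace and stop on an object; the grip force is fixed at half the most. Time passes only in rows, so rows that do not move let the fingers close. It gives the time, the measured TCP pose, the force and the opening at its end, in the units of the state.
- env.get_obs(): the state, without advancing time (a new reading comes with each control period).
- env.capture(name): name is "scene" or "side" or "wrist"; returns a dict with "image" (480x640x3 uint8, red, green, blue), "z_map" (480x640 float32, m along the optical axis (not along the pixel's ray), 0 where there is no reading), "mtx" (3x3 intrinsics, pixels), "k1" (the pictures are not rectified: a ray, as slopes to the right and down, at radius r is drawn at 1 + k1 r^2 times it, then the intrinsics apply), "rvec" (rotation vector, rad) and "tvec" (3), from world to camera coordinates, as OpenCV has them. Camera axes: x right, y down, z forward; pixel columns grow to the right and rows downward; lengths in m; the calibration is good to about 2 mm. A picture is of the moment at which its call begins.
- env.finish_job(): hands the job in, once; it reports no verdict.
Trained networks look in the newest picture that a camera, given by its name, has taken for a name from the list of things; names that differ only in an ending like _2 or _b are one class to them, and where a whole thing is asked for, a point or a joint stands for the part that bears it (a point fixed in the world has none). Each returns a list of dicts, best first, with "conf" (0 to 1); they miss things now and then, are a little off and sometimes report something else, mostly with a low value. They report only what shows in the picture. A call takes as long as a camera call. They do not tell look-alikes from the thing itself.
- env.cut_out(camera, name): "region" (480x640 bool, what is visible of it) and "box" ([left, top, right, bottom] in pixels, round what is visible of it).
The state is a dict: "t": time; "joint_positions": joint angles; "qd": joint speeds; "joint_torque": joint torques, N m; "eef_pos": TCP position; "orientation": TCP orientation; "wrist_force": force on the tool from outside, world axes, zero at the start; "moment": the same for the moment, N m; "finger_gap": finger opening in m.
Only numpy, scipy, OpenCV 4.12 (cv2) and the standard library are available. Lean on these libraries where they do the work, as an engineer would, in place of code of your own. Each camera call takes 0.05 s, during which the arm holds its last target. There are 200 camera calls.

## Working session

There is one attempt and no reset: what is moved stays moved. The work goes in short steps, Python scripts to look and compute and a tool call to move; the robot and the scene stay as the last step left them, time stands still between calls to the robot, and variables do not carry over. Pictures are saved under pics/ and viewed, about 8 in all and at most 12, crops included, and the job is handed in when it is done.

Besides the shell and the picture viewer there is one more tool, called by a JSON object that holds its "fn" and its "kwargs", one argument or row to a line. carry_out: Moves the arm, as the interface text tells. Its arguments: {"type":"object","properties":{"targets":{"type":"array"}},"required":["targets"]}

```bash
mkdir -p pics; cat > h.py <<'E'
import numpy as np, cv2
from station import env
def cap(n):
    c=env.capture(n); c['R']=cv2.Rodrigues(np.array(c['rvec'],float))[0]; c['t']=np.array(c['tvec'],float).ravel(); return c
def slopes(c,uv):
    K=np.array(c['mtx'],float); uv=np.atleast_2d(uv).astype(float)
    d=np.stack([(uv[:,0]-K[0,2])/K[0,0],(uv[:,1]-K[1,2])/K[1,1]],1); s=d.copy()
    for _ in range(8): s=d/(1+c['k1']*(s**2).sum(1,keepdims=True))
    return s
def world(c,uv):  # by depth
    uv=np.atleast_2d(uv); s=slopes(c,uv); z=c['z_map'][uv[:,1].astype(int),uv[:,0].astype(int)]
    P=np.c_[s*z[:,None],z]; return (P-c['t'])@c['R'], z>0
def plane(c,uv,h):  # ray to z=h
    s=slopes(c,uv); d=np.c_[s,np.ones(len(s))]@c['R']; o=-c['R'].T@c['t']
    return o+d*((h-o[2])/d[:,2])[:,None]
def proj(c,P):
    P=np.atleast_2d(P)@c['R'].T+c['t']; s=P[:,:2]/P[:,2:]; s=s*(1+c['k1']*(s**2).sum(1,keepdims=True))
    K=np.array(c['mtx'],float); return s*[K[0,0],K[1,1]]+[K[0,2],K[1,2]]
def save(c,n,box=None,f=1):
    im=c['image'][:,:,::-1]
    if box: im=im[box[1]:box[3],box[0]:box[2]]
    cv2.imwrite('pics/'+n+'.png',cv2.resize(im,None,fx=f,fy=f,interpolation=cv2.INTER_CUBIC))
E
python3 - <<'E'
from h import *
o=env.get_obs(); print(o)
ims=[]
for n in ['scene','side']:
    c=cap(n); save(c,n); print(n,'cam',-c['R'].T@c['t'])
    for k in ['gun','feed_ring','trigger','stick','rest','jar','screwdriver','blank','band']:
        for r in env.cut_out(n,k)[:3]:
            m=r['region']; v,u=np.nonzero(m); P,ok=world(c,np.c_[u,v]); P=P[ok]
            print(k,round(r['conf'],2),np.round(r['box']),np.round(np.median(P,0),3) if len(P) else '')
E
```

```text
{'t': 0.0, 'joint_positions': array([ 0.03376812,  0.6900122 , -0.19450895,  1.56636708,  0.15728382,
        0.90247935, -0.21511838]), 'qd': array([-9.72387124e-05,  2.68664369e-04, -1.29005986e-04, -2.13628717e-04,
       -3.41687863e-04,  1.48781586e-05,  1.05921533e-03]), 'joint_torque': array([ 1.13546095e-03, -5.39627159e+01, -1.26661520e+00, -1.58547074e+01,
        9.07521317e-03,  9.41080711e-03,  5.53111545e-05]), 'eef_pos': array([ 6.24341267e-01, -2.89898040e-05,  2.30460161e-01]), 'orientation': array([-0.49958402, -0.49947942, -0.50045895,  0.50047673]), 'wrist_force': array([-0.15896759,  0.32328044, -0.43388978]), 'moment': array([-0.01584252, -0.02293439, -0.02390624]), 'finger_gap': 0.08524209637163359}
scene cam [ 1.1450149  -0.1953549   0.82279547]
gun 0.55 [301. 208. 406. 294.] [0.606 0.06  0.014]
feed_ring 0.46 [172. 243. 262. 253.] [ 0.484 -0.216  0.035]
trigger 0.65 [351. 216. 361. 235.] [0.538 0.093 0.069]
stick 0.76 [238. 337. 324. 391.] [ 0.783 -0.15   0.011]
stick 0.73 [176. 242. 262. 250.] [ 0.483 -0.218  0.035]
stick 0.64 [184. 188. 245. 221.] [ 0.319 -
[... 632 characters left out ...]
 [237. 217. 344. 318.] [0.553 0.101 0.013]
trigger 0.69 [283. 259. 312. 276.] [0.536 0.102 0.064]
trigger 0.54 [237. 218. 344. 316.] [0.554 0.101 0.013]
stick 0.91 [411. 223. 493. 239.] [ 0.316 -0.192  0.008]
stick 0.76 [353. 174. 413. 218.] [ 0.481 -0.205  0.033]
stick 0.61 [340. 325. 445. 371.] [0.325 0.157 0.009]
rest 0.89 [360. 194. 400. 223.] [ 0.477 -0.192  0.007]
jar 0.76 [259. 381. 294. 434.] [0.428 0.379 0.065]
screwdriver 0.62 [183. 203. 260. 235.] [0.809 0.015 0.018]
blank 0.75 [313. 143. 343. 159.] [ 0.679 -0.326  0.02 ]
band 0.91 [408. 222. 494. 240.] [ 0.308 -0.199  0.008]
band 0.83 [343. 322. 444. 373.] [0.317 0.157 0.008]
band 0.66 [241. 160. 270. 210.] [ 0.776 -0.136  0.008]
```

```bash
python3 - <<'E'
import cv2
a=cv2.imread('pics/scene.png')[160:400,150:460]; cv2.imwrite('pics/sc2.png',cv2.resize(a,None,fx=2.5,fy=2.5,interpolation=2))
a=cv2.imread('pics/side.png')[140:380,180:500]; cv2.imwrite('pics/sd2.png',cv2.resize(a,None,fx=2.5,fy=2.5,interpolation=2))
E
```

```text
(no output)
```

View pics/sc2.png

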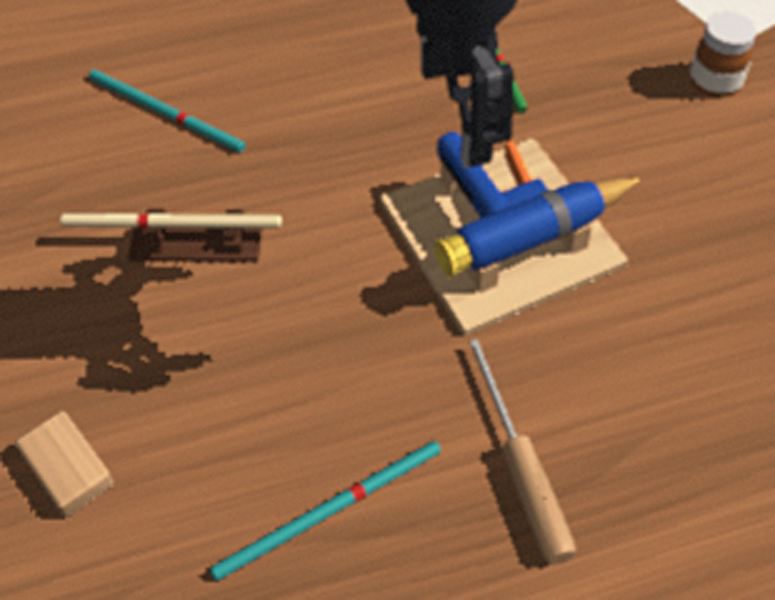

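View pics/sd2.png

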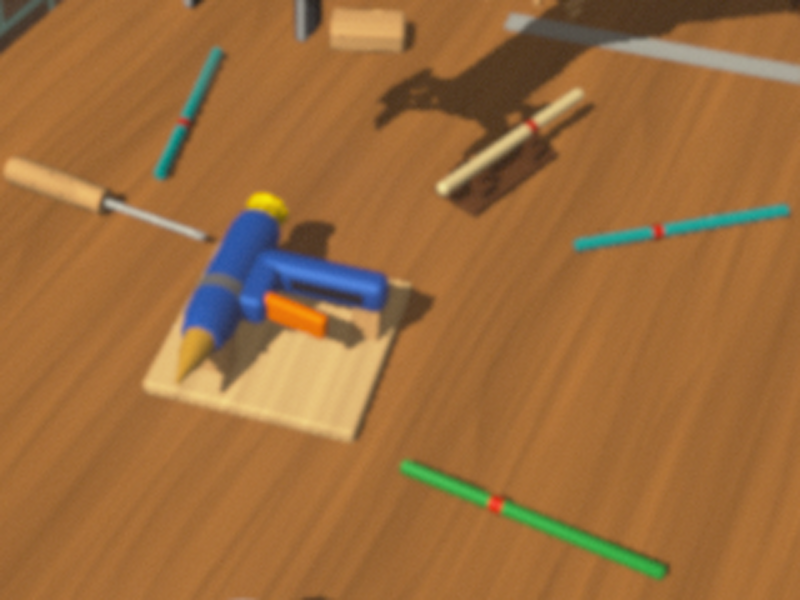

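```bash
python3 - <<'E'
from h import *
for n in ['scene','side','wrist']:
    c=cap(n); save(c,n+'1'); hsv=cv2.cvtColor(c['image'],cv2.COLOR_RGB2HSV).astype(int); H,S,V=hsv[...,0],hsv[...,1],hsv[...,2]
    v,u=np.mgrid[:480,:640]; P,ok=world(c,np.c_[u.ravel(),v.ravel()]); P=P.reshape(480,640,3); ok=ok.reshape(480,640)
    print(n, 'cam',np.round(-c['R'].T@c['t'],3))
    reg=(np.abs(P[...,0]-.58)<.16)&(np.abs(P[...,1]-.07)<.18)&ok
    blue=reg&(H>105)&(H<130)&(S>120)
    ridge=blue&(P[...,2]>.0765)&(P[...,2]<.09)
    Q=P[ridge][:,:2]
    if len(Q)>20:
        l=cv2.fitLine(Q.astype(np.float32),cv2.DIST_HUBER,0,.01,.01).ravel(); print('ridge',len(Q),l, np.degrees(np.arctan2(l[1],l[0])),'zmax',np.percentile(P[ridge][:,2],95))
    yel=reg&(H>22)&(H<34)&(S>170)&(P[...,2]>.03)
    print('yellow',yel.sum(),np.round(np.median(P[yel],0),4),np.round(P[yel].min(0),3),np.round(P[yel].max(0),3)) if yel.any() else 0
    base=reg&(H>8)&(H<28)&(abs(P[...,2]-.012)<.005)&(V>120)&(S<140)
    if base.sum()>50:
        b=base.astype(np.uint8); nn,lab,st,_=cv2.connectedComponentsWithStats(b); k=1+st[1:,4].argmax()
        B=P[base][:,:2]; r=cv2.minAreaRect((B*1000).astype(np.float32)); print('base',base.sum(),r)
    cream=ok&(S<110)&(V>130)&(P[...,2]>.025)&(P[...,2]<.05)&(np.abs(P[...,0]-.48)<.06)&(P[...,1]<-.06)&(P[...,1]>-.35)
    red=ok&((H<6)|(H>174))&(S>150)&(P[...,2]>.02)&(P[...,2]<.05)&(np.abs(P[...,0]-.48)<.06)&(np.abs(P[...,1]+.2)<.15)
    if cream.sum()>20:
        vv,uu=np.nonzero(cream); W=plane(c,np.c_[uu,vv],.031); l=cv2.fitLine(W[:,:2].astype(np.float32),cv2.DIST_HUBER,0,.01,.01).ravel()
        t=(W[:,:2]-l[2:])@l[:2]; print('stick',len(W),l,l[2:]+l[:2]*t.min(),l[2:]+l[:2]*t.max(),'z',np.median(P[cream][:,2]))
        if red.any(): vv,uu=np.nonzero(red); print('band',len(vv),plane(c,np.c_[uu,vv],.033).mean(0))
E
```

```text
scene cam [ 1.145 -0.195  0.823]
ridge 428 [ 0.17038995 -0.9853767   0.60320365  0.08680765] -80.18951 zmax 0.08201043124633693
yellow 43 [0.6187 0.0012 0.0645] [ 0.604 -0.004  0.046] [0.633 0.018 0.079]
base 1607 ((602.924560546875, 78.19453430175781), (254.64268493652344, 177.88365173339844), 6.795100212097168)
stick 352 [ 0.30803382  0.9513754   0.47778252 -0.21925507] [ 0.44732102 -0.31333668] [ 0.50908186 -0.12258573] z 0.03507552840950666
band 16 [ 0.47513605 -0.24167873  0.033     ]
side cam [0.182 0.768 0.835]
ridge 362 [ 0.14790711 -0.9890013   0.59904766  0.08554196] -81.49434 zmax 0.08105238750767073
yellow 96 [0.6091 0.0057 0.0711] [ 0.598 -0.004  0.054] [0.629 0.017 0.077]
base 2487 ((602.1932983398438, 77.68304443359375), (250.9856414794922, 184.82228088378906), 9.157797813415527)
stick 273 [ 0.2995092   0.9540934   0.48199916 -0.20315081] [ 0.44889677 -0.30859922] [ 0.50898952 -0.1171724 ] z 0.032846756754505595
band 2 [ 0.46692279 -0.23650469  0.033     ]
wrist cam [0.624 0.079 0.374]
ridge 4285 [ 0.1554455  -0.98784447  0.6008952   0.08163153] -81.05736 zmax 0.08147601744202754
base 17129 ((601.915771484375, 75.20140838623047), (250.79734802246094, 181.0953369140625), 9.159680366516113)
stick 47 [ 0.3021688   0.95325446  0.503799   -0.15577051] [ 0.48004223 -0.23071626] [ 0.51493644 -0.12063519] z 0.03274968374413651
```

View pics/wrist1.png

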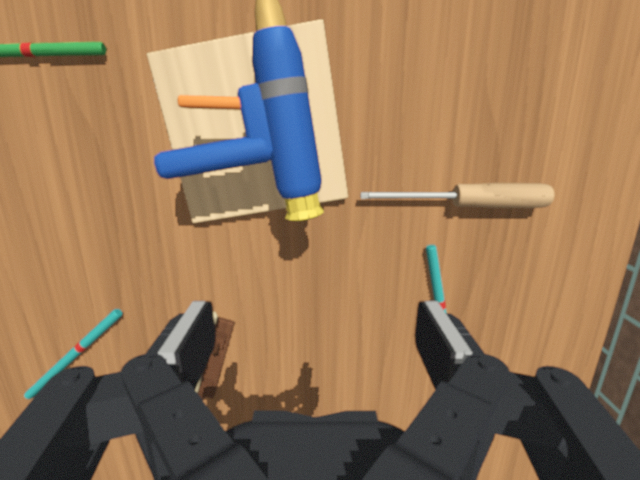

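The wrist view shows the gun's barrel running from the nozzle (268,10) to the yellow ring (303,208). The orange trigger is at (210,102) and the cream stick on its rest is at lower left (210,320). In the scene view the cream stick's band is on its far (-y) side, so its front already faces the gun. The teal and green sticks are decoys.

{"fn": "carry_out", "kwargs": {
  "targets": [0.3,-2.0,3.5,0,0,0,8.5,0.3,-2.0,3.5,0,0,0,8.5,0.3,-2.0,3.5,0,0,0,8.5,0.3,-2.0,3.5,0,0,0,8.5,0.3,-2.0,3.5,0,0,0,8.5,0.3,-2.0,3.5,0,0,0,8.5,0.3,-2.0,3.5,0,0,0,8.5,0.3,-2.0,3.5,0,0,0,8.5,0.3,-2.0,3.5,0,0,0,8.5,0,0,0,5.9,0,0,8.5,0,0,0,5.9,0,0,8.5,0,0,0,5.9,0,0,8.5]
}}

```text
t: 2.15
eef_pos: [0.4443, -0.3163, 0.2043]
orientation: [0.415, 0.573, 0.415, -0.573]
wrist_force: [0.1, -0.3, 0.0]
finger_gap: 0.0851
```

```bash
cat >> h.py <<'E'
from scipy.spatial.transform import Rotation as Ro
def toolR(o): q=o['orientation']; return Ro.from_quat([q[1],q[2],q[3],q[0]])
def go(tcp,stickdir):
    """print total tool-frame shift (current axes), rotvec deg to have tool x down, tool z = -stickdir"""
    o=env.get_obs(); R=toolR(o); d=np.array(tcp)-o['eef_pos']; z=-np.r_[np.array(stickdir)/np.linalg.norm(stickdir),0][:3]; x=np.array([0,0,-1.]); y=np.cross(z,x)
    T=Ro.from_matrix(np.c_[x,y,z]); print('shift cm',np.round(R.inv().apply(d)*100,2),'after-turn axes',np.round(T.inv().apply(d)*100,2),'rot deg',np.round((R.inv()*T).as_rotvec(degrees=True),2))
def hsvP(c):
    hsv=cv2.cvtColor(c['image'],cv2.COLOR_RGB2HSV).astype(int)
    v,u=np.mgrid[:480,:640]; P,ok=world(c,np.c_[u.ravel(),v.ravel()]); return hsv[...,0],hsv[...,1],hsv[...,2],P.reshape(480,640,3),ok.reshape(480,640)
E
python3 - <<'E'
from h import *
o=env.get_obs(); print(o['t'],o['eef_pos'],o['finger_gap'],o['wrist_force'])
c=cap('wrist'); save(c,'w2'); H,S,V,P,ok=hsvP(c)
reg=ok&(np.abs(P[...,0]-.48)<.08)&(np.abs(P[...,1]+.2)<.14)&(P[...,2]>.026)&(P[...,2]<.05)
cream=reg&(S<110)&(V>130); red=reg&((H<8)|(H>172))&(S>140)
for nm,m in (('cream',cream),('red',red)):
    vv,uu=np.nonzero(m); print(nm,len(vv))
    if len(vv)<5: continue
    W=plane(c,np.c_[uu,vv],.034); l=cv2.fitLine(W[:,:2].astype(np.float32),cv2.DIST_HUBER,0,.01,.01).ravel()
    if l[1]<0 : l[:2]*=-1
    t=(W[:,:2]-l[2:])@l[:2]; print(l,l[2:]+l[:2]*t.min(),l[2:]+l[:2]*t.max(),'mean',W.mean(0),'z',np.median(P[m][:,2]),np.percentile(P[m][:,2],95))
go([.463,-.265,.014],[.303,.953])
E
```

```text
2.15 [ 0.44431587 -0.31630879  0.20430615] 0.08513920582155134 [ 0.11146981 -0.26636599  0.01128788]
cream 2838
[ 0.3046632   0.95246017  0.47657284 -0.22650877] [ 0.448869   -0.31311851] [ 0.49986488 -0.15369152] mean [ 0.47657284 -0.22650877  0.034     ] z 0.03539155447856143 0.037120324407921484
red 159
[-0.99697393  0.07773623  0.47197452 -0.24131626] [ 0.47909175 -0.2418712 ] [ 0.46477291 -0.24075473] mean [ 0.47177156 -0.24148594  0.034     ] z 0.035528661709161934 0.0373333487972608
shift cm [19.04  0.12 -5.37] after-turn axes [19.04  0.2  -5.36] rot deg [-0.68 -0.01 -0.03]
```

View pics/w2.png

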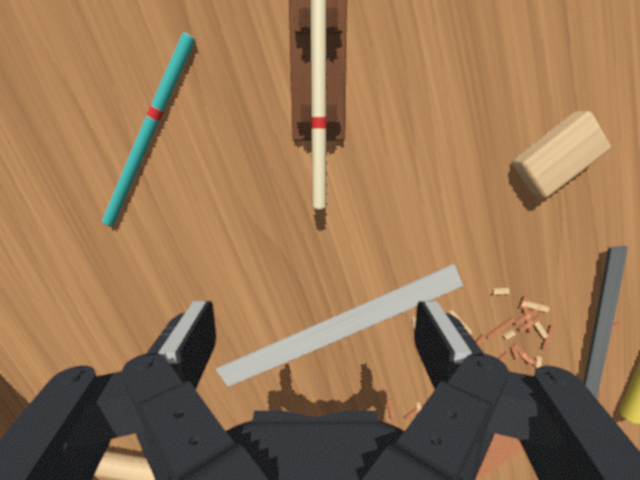

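The cream stick runs down the wrist picture's middle, with its band at (319,122) and tail at (319,207). The jaws are already aligned with it.

{"fn": "carry_out", "kwargs": {
  "targets": [3.0,0.1,-1.7,-0.7,0,0,8.5,3.0,0,-1.7,0,0,0,8.5,3.0,0,-1.65,0,0,0,8.5,3.0,0,0,0,0,0,8.5,3.0,0,0,0,0,0,8.5,2.0,0,0,0,0,0,8.5,1.0,0,0,0,0,0,8.5,0.7,0,0,0,0,0,8.5,0.3,0,0,0,0,0,8.5,0,0,0,0,0,0,0,0,0,0,0,0,0,0,0,0,0,0,0,0,0]
}}

```text
t: 3.2
eef_pos: [0.4617, -0.2675, 0.0154]
orientation: [0.421, 0.569, 0.42, -0.568]
wrist_force: [-0.0, 0.0, -0.1]
finger_gap: 0.0513
```

{"fn": "carry_out", "kwargs": {
  "targets": [0,0,0,0,0,0,0,0,0,0,0,0,0,0,0,0,0,0,0,0,0,0,0,0,0,0,0,0,0,0,0,0,0,0,0]
}}

```text
t: 3.62
eef_pos: [0.4627, -0.2677, 0.015]
orientation: [0.422, 0.569, 0.419, -0.568]
wrist_force: [2.4, -0.9, 3.8]
finger_gap: 0.0101
```

{"fn": "carry_out", "kwargs": {
  "targets": [-0.5,0,0,0,0,0,0,-1.0,0,0,0,0,0,0,-2.0,0,0,0,0,0,0,-2.5,0,0,0,0,0,0,-2.0,0,0,0,0,0,0,-1.0,0,0,0,0,0,0,0,0,0,0,0,0,0]
}}

```text
t: 4.2
eef_pos: [0.4615, -0.2676, 0.1065]
orientation: [0.422, 0.569, 0.42, -0.568]
wrist_force: [-0.4, -0.4, -0.2]
finger_gap: 0.0096
```

```bash
cat >> h.py <<'E'
def stick3d(c,ax,band=True):
    """stick points by depth in wrist view: line fit through cream+red points above z=.06"""
    H,S,V,P,ok=hsvP(c); o=env.get_obs(); q=toolR(o).inv().apply((P-o['eef_pos']).reshape(-1,3)).reshape(P.shape)
    reg=ok&(np.abs(q[...,1])<.025)&(np.abs(q[...,0]+.019)<.03)
    m=reg&(S<110)&(V>110)&(q[...,2]<-.014); r=reg&((H<8)|(H>172))&(S>140)
    return m,r,P,q
E
python3 - <<'E'
from h import *
o=env.get_obs(); print(o['t'],o['eef_pos'],o['finger_gap'],o['wrist_force'])
c=cap('wrist'); save(c,'w3'); m,r,P,q=stick3d(c,0)
print(m.sum(),r.sum(),'tool coords mm: red',np.round(np.median(q[r],0)*1000,1) if r.any() else '')
Q=q[m]*1000
for a in range(-180,0,20):
    s=Q[(Q[:,2]>=a)&(Q[:,2]<a+20)]
    if len(s)>5: print(a,len(s),np.round(np.percentile(s[:,0],10),1),np.round(np.median(s[:,1]),1),np.round(s[:,2].min(),1))
go([.6415,-.178,.09],[-.156,.988])
# ring
E
```

```text
4.2 [ 0.46147731 -0.26757265  0.1065205 ] 0.009601414783933091 [-0.4134023  -0.44679841 -0.1705706 ]
9370 704 tool coords mm: red [-22.3   0.6 -28. ]
-120 1992 -24.6 2.6 -116.0
-100 2392 -24.3 2.1 -100.0
-80 2061 -23.9 1.6 -80.0
-60 1741 -23.6 1.3 -60.0
-40 773 -23.2 0.6 -40.0
-20 411 -22.9 0.2 -20.0
shift cm [  1.53  14.66 -13.81] after-turn axes [ 1.51 19.23 -5.99] rot deg [-25.97   0.03  -0.06]
```

View pics/w3.png

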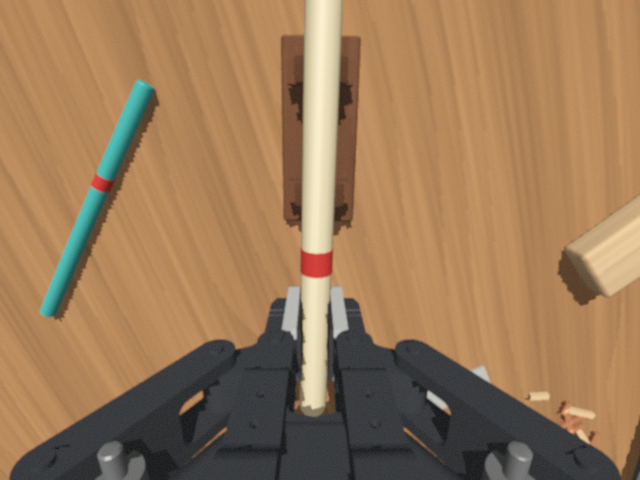

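Cream stick is held straight in the jaws, with the band at (317,262) clear of the pads. It is tilted about 1° each way relative to the tool.

{"fn": "carry_out", "kwargs": {
  "targets": [0.2,2.44,-2.3,0,0,0,0,0.2,2.44,-2.3,0,0,0,0,0.2,2.44,-2.3,0,0,0,0,0.2,2.44,-2.3,0,0,0,0,0.2,2.44,-2.3,0,0,0,0,0,2.46,-2.3,0,0,0,0,0,0,0,-6.8,0,0,0,0,0,0,-6.8,0,0,0,0,0,0,-6.8,0,0,0,0,0,0,-6.8,0,0,0,0,0,0,0,0,0,0]
}}

```text
t: 5.17
eef_pos: [0.64, -0.1778, 0.0921]
orientation: [0.542, 0.452, 0.544, -0.453]
wrist_force: [0.3, 0.9, -0.0]
finger_gap: 0.01
```

```bash
cat > chk.py <<'E'
from h import *
import sys
# gun & stick in all cams, world coordinates
o=env.get_obs(); print(o['t'],o['eef_pos'],o['finger_gap'],o['wrist_force'],'tool -z',-toolR(o).as_matrix()[:,2])
g=np.array([-.156,.988,0])
for n in ['wrist','scene','side']:
    c=cap(n); save(c,n+sys.argv[1]); H,S,V,P,ok=hsvP(c)
    q=toolR(o).inv().apply((P-o['eef_pos']).reshape(-1,3)).reshape(P.shape)
    reg=ok&(np.abs(q[...,1])<.025)&(np.abs(q[...,0]+.019)<.03)&(q[...,2]<-.014)
    m=reg&(S<110)&(V>110)&(q[...,2]>-.17); r=reg&((H<8)|(H>172))&(S>140)&(q[...,2]>-.06)
    A=P[m]
    if len(A)>30:
        t=A@g; k=[np.median(A[(t>=a)&(t<a+.02)],0) for a in np.arange(t.min(),t.max(),.02) if ((t>=a)&(t<a+.02)).sum()>4]
        print(n,'stick median pts',len(A)); print(np.round(np.array(k),4))
    if r.sum()>3: print(n,'band',np.round(np.median(P[r],0),4))
    rg=ok&(np.abs(P[...,0]-.58)<.16)&(np.abs(P[...,1]-.07)<.18)
    b=rg&(H>105)&(H<130)&(S>120)&(P[...,2]>.077)&(P[...,2]<.09)
    if b.sum()>50:
        l=cv2.fitLine(P[b][:,:2].astype(np.float32),cv2.DIST_HUBER,0,.01,.01).ravel(); l[:2]*=np.sign(l[1]); print(n,'barrel dir',l[:2],'at y=0 x=',l[2]-l[0]/l[1]*l[3], b.sum())
    yl=rg&(H>20)&(H<36)&(S>140)&(P[...,2]>.04)&(P[...,1]<.03)&(P[...,1]>-.03)
    if yl.sum()>5: Y=P[yl]; t=Y@g; print(n,'yellow n',yl.sum(),'along 2%,98%',np.percentile(t,[2,98]),'mid',np.round(np.median(Y,0),4),'x range',np.percentile(Y[:,0],[2,98]),'ztop',np.percentile(Y[:,2],97))
print('tcp along',o['eef_pos']@g)
E
python3 chk.py 4
```

```text
5.1667 [ 0.63995638 -0.17775454  0.09211947] 0.009991951268826401 [ 0.33869099  0.92529958 -0.0076564 ] tool -z [-0.18007404  0.98365137  0.00182272]
wrist stick median pts 9364
[[ 0.6361 -0.159   0.1125]
 [ 0.6322 -0.1342  0.1129]
 [ 0.629  -0.1144  0.1133]
 [ 0.6259 -0.0948  0.1137]
 [ 0.6228 -0.0749  0.1141]
 [ 0.6217 -0.0648  0.1137]]
wrist band [ 0.6348 -0.1498  0.1132]
scene stick median pts 334
[[ 0.6368 -0.1334  0.1124]
 [ 0.6338 -0.1132  0.1131]
 [ 0.6308 -0.0935  0.1136]
 [ 0.6275 -0.0739  0.1143]
 [ 0.6245 -0.0542  0.1145]
 [ 0.6224 -0.0351  0.114 ]]
scene band [ 0.639  -0.1481  0.113 ]
scene barrel dir [-0.14712621  0.98911774] at y=0 x= 0.61766446 383
scene yellow n 174 along 2%,98% [-0.09874911 -0.0784066 ] mid [0.6201 0.0056 0.0702] x range [0.60392549 0.63179115] ztop 0.07735066111321849
side stick median pts 177
[[ 0.6346 -0.1619  0.1116]
 [ 0.6305 -0.1323  0.111 ]
 [ 0.6283 -0.1144  0.1124]
 [ 0.6245 -0.0943  0.1125]
 [ 0.6219 -0.075   0.1126]
 [ 0.6179 -0.0545  0.1139]
 [ 0.6157 -0.0345  0.113 ]
 [ 0.6154 -0.0246  0.1136]]
side band [ 0.6346 -0.1489  0.112 ]
side barrel dir [-0.15450157  0.9879925 ] at y=0 x= 0.6132359 317
side yellow n 103 along 2%,98% [-0.09643744 -0.07884736] mid [0.609  0.0055 0.0713] x range [0.59845213 0.62905147] ztop 0.07565539147173717
tcp along -0.27545467793884687
```

View pics/wrist4.png

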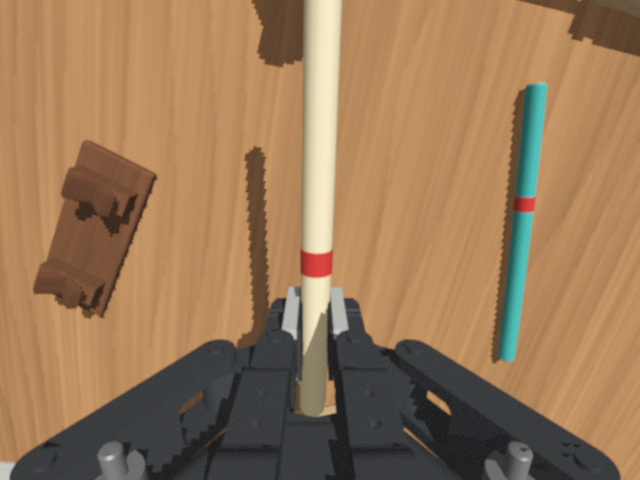

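{"fn": "carry_out", "kwargs": {
  "targets": [1.2,0.15,0,0,-1.0,0,0,1.6,0,0,0,0,0,0,1.2,0,0,0,0,0,0,0.8,0,0,0,0,0,0,0,0,0,0,0,0,0,0,0,0,0,0,0,0]
}}

```text
t: 5.82
eef_pos: [0.6427, -0.1784, 0.0458]
orientation: [0.547, 0.45, 0.538, -0.458]
wrist_force: [-0.0, 0.3, -0.2]
finger_gap: 0.0097
```

```bash
python3 chk.py 5; python3 - <<'E'
import cv2,numpy as np
a=cv2.imread('pics/scene5.png')[190:330,210:400]; b=cv2.imread('pics/side5.png')[160:300,220:410]
cv2.imwrite('pics/v5.png',cv2.resize(np.hstack([a,b]),None,fx=2.1,fy=2.1,interpolation=2))
E
```

```text
5.8167 [ 0.64272261 -0.17843648  0.04580712] 0.00974636780261861 [-0.03143397  0.27836491 -0.16292274] tool -z [-0.17633601  0.98417854 -0.01726863]
wrist stick median pts 9357
[[ 0.6388 -0.1594  0.0659]
 [ 0.635  -0.1345  0.0658]
 [ 0.632  -0.1147  0.0658]
 [ 0.6289 -0.095   0.0658]
 [ 0.6258 -0.0752  0.0658]
 [ 0.625  -0.0651  0.0653]]
wrist band [ 0.6376 -0.1501  0.0663]
scene stick median pts 315
[[ 0.6407 -0.1409  0.066 ]
 [ 0.6387 -0.1272  0.066 ]
 [ 0.636  -0.1074  0.0653]
 [ 0.6325 -0.0879  0.0652]
 [ 0.6293 -0.068   0.0658]
 [ 0.6272 -0.0477  0.0658]
 [ 0.6241 -0.033   0.0656]]
scene band [ 0.641  -0.1481  0.0665]
scene barrel dir [-0.15919033  0.9872479 ] at y=0 x= 0.61720055 401
scene yellow n 169 along 2%,98% [-0.09901388 -0.0777438 ] mid [0.6205 0.0063 0.0704] x range [0.6039906  0.63241474] ztop 0.07664851927317415
side stick median pts 167
[[ 0.6403 -0.1623  0.0656]
 [ 0.6338 -0.1326  0.0638]
 [ 0.6305 -0.1135  0.0649]
 [ 0.6279 -0.0966  0.0651]
 [ 0.6245 -0.0754  0.0651]
 [ 0.622  -0.0553  0.0649]
 [ 0.6182 -0.0343  0.0652]
 [ 0.6193 -0.0244  0.0646]]
side band [ 0.639  -0.1495  0.0651]
side barrel dir [-0.15834008  0.9873846 ] at y=0 x= 0.6140235 297
side yellow n 102 along 2%,98% [-0.0964135  -0.08054809] mid [0.6095 0.0059 0.0711] x range [0.59814977 0.62833088] ztop 0.07563772741549003
tcp along -0.27655997272623584
```

View pics/v5.png

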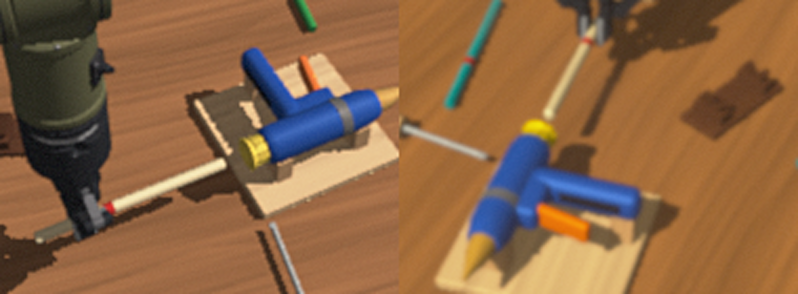

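The stick front (scene crop 225,163; side crop 548,115) is lined up with the yellow ring in both views.

{"fn": "carry_out", "kwargs": {
  "targets": [-0.02,-0.03,-1.0,0,0,0,0,-0.02,0.02,-1.0,0,0,0,0,-0.01,0.01,-0.5,0,0,0,0,-0.01,0.01,-0.5,0,0,0,0,-0.01,0.01,-0.5,0,0,0,0,-0.01,0.01,-0.5,0,0,0,0,-0.01,0.01,-0.5,0,0,0,0,0,0,0,0,0,0,0]
}}

```text
t: 6.63
eef_pos: [0.6355, -0.1321, 0.0464]
orientation: [0.547, 0.449, 0.538, -0.457]
wrist_force: [-0.7, 0.5, -1.0]
finger_gap: 0.0096
```

```bash
python3 chk.py 6
```

```text
6.6333 [ 0.63547444 -0.13205825  0.04641928] 0.009584748744175697 [-0.72584141  0.50279987 -1.01097111] tool -z [-0.17868516  0.98377137 -0.01629449]
wrist stick median pts 9374
[[ 0.6315 -0.1129  0.0665]
 [ 0.6276 -0.0882  0.0665]
 [ 0.6245 -0.0684  0.0665]
 [ 0.6214 -0.0487  0.0665]
 [ 0.6183 -0.0289  0.0665]
 [ 0.6169 -0.0188  0.0659]]
wrist band [ 0.6302 -0.1038  0.0669]
scene stick median pts 249
[[ 0.6326 -0.0897  0.0657]
 [ 0.629  -0.0696  0.0659]
 [ 0.6257 -0.0501  0.0657]
 [ 0.623  -0.0304  0.0655]
 [ 0.62   -0.0131  0.0653]
 [ 0.6297  0.0315  0.051 ]]
scene band [ 0.6322 -0.1017  0.067 ]
scene barrel dir [-0.16975935  0.98548555] at y=0 x= 0.6193088 394
scene yellow n 149 along 2%,98% [-0.09850827 -0.0780563 ] mid [0.6218 0.0079 0.0707] x range [0.60295596 0.63262533] ztop 0.07721580303938579
side stick median pts 144
[[ 0.6291 -0.1165  0.0648]
 [ 0.6255 -0.0874  0.0648]
 [ 0.622  -0.0686  0.0652]
 [ 0.6195 -0.0493  0.064 ]
 [ 0.6167 -0.0301  0.0642]
 [ 0.6141 -0.016   0.0659]
 [ 0.6173  0.0274  0.0762]]
side band [ 0.6269 -0.1013  0.0672]
side barrel dir [-0.15666856  0.9876512 ] at y=0 x= 0.61291987 311
side yellow n 105 along 2%,98% [-0.1041808  -0.07948525] mid [0.6097 0.0049 0.0709] x range [0.59735184 0.62862882] ztop 0.07576420056600114
tcp along -0.22960756488749595
```

{"fn": "carry_out", "kwargs": {
  "targets": [-0.02,0.02,-1.0,0,0,0,0,-0.02,0.02,-1.0,0,0,0,0,-0.02,0.02,-1.0,0,0,0,0,-0.02,0.02,-1.0,0,0,0,0,-0.02,0.02,-1.0,0,0,0,0,-0.02,0.02,-1.0,0,0,0,0,-0.02,0.02,-1.0,0,0,0,0,-0.02,0.02,-1.0,0,0,0,0,0,0,0,0,0,0,0,0,0,0,0,0,0,0]
}}

```text
t: 7.62
eef_pos: [0.6228, -0.0538, 0.0466]
orientation: [0.547, 0.449, 0.538, -0.457]
wrist_force: [0.1, -1.0, -1.3]
finger_gap: 0.0097
```

```bash
python3 chk.py 7|grep -v '\[\[\|^ \['
```

```text
7.6167 [ 0.62281598 -0.05379853  0.04660812] 0.009715792051486325 [ 0.11939151 -0.97218883 -1.34673439] tool -z [-0.17872693  0.98374928 -0.01714776]
wrist stick median pts 2212
wrist band [ 0.6173 -0.0254  0.0666]
wrist barrel dir [-0.1540718   0.98805964] at y=0 x= 0.61421317 11072
wrist yellow n 4243 along 2%,98% [-0.09744992 -0.07855251] mid [0.611  0.0093 0.0732] x range [0.59894715 0.62803303] ztop 0.07641272381594783
scene stick median pts 94
scene barrel dir [-0.16276208  0.98666537] at y=0 x= 0.6184668 396
scene yellow n 147 along 2%,98% [-0.0985183  -0.07758183] mid [0.6216 0.0079 0.0715] x range [0.60354792 0.63294732] ztop 0.07652022386522384
side stick median pts 145
side band [ 0.6159 -0.0238  0.0651]
side barrel dir [-0.15397285  0.9880751 ] at y=0 x= 0.6137224 321
side yellow n 106 along 2%,98% [-0.10823527 -0.07979946] mid [0.6091 0.0054 0.0714] x range [0.5980031  0.62824385] ztop 0.0760795888244824
tcp along -0.15031223832643587
```

View pics/wrist7.png

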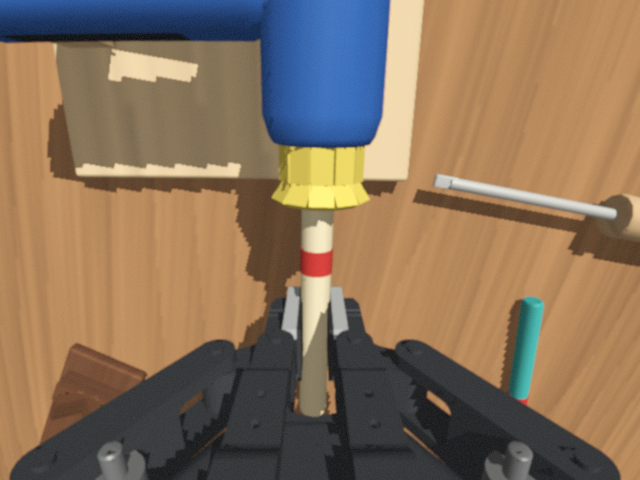

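The stick is in the ring, with the band's front edge at row 250 and the ring mouth at row 208. That leaves about 18 mm, so I advance 13.5 mm and release.

{"fn": "carry_out", "kwargs": {
  "targets": [-0.01,0.01,-0.5,0,0,0,0,-0.01,0.01,-0.5,0,0,0,0,0,0.01,-0.35,0,0,0,0,0,0,0,0,0,0,0,0,0,0,0,0,0,0,0,0,0,0,0,0,2.0,0,0,0,0,0,0,4.0,0,0,0,0,0,0,6.0,0,0,0,0,0,0,6.0,0,0,0,0,0,0,6.0]
}}

```text
t: 8.6
eef_pos: [0.6208, -0.0417, 0.0466]
orientation: [0.547, 0.45, 0.538, -0.458]
wrist_force: [-1.3, -1.2, 0.2]
finger_gap: 0.0602
```

```bash
python3 chk.py 8|grep -v '\[\[\|^ \['
```

```text
8.6 [ 0.62082338 -0.04174489  0.04663531] 0.060192583134372306 [-1.33767842 -1.24966663  0.21290238] tool -z [-0.17684305  0.9840825  -0.01755451]
wrist stick median pts 1073
wrist band [ 0.6161 -0.0132  0.0636]
wrist barrel dir [-0.16439453  0.98639464] at y=0 x= 0.6146052 14060
wrist yellow n 3855 along 2%,98% [-0.0970204  -0.07860977] mid [0.6108 0.0093 0.0732] x range [0.59871173 0.62851696] ztop 0.0762623450946409
scene stick median pts 77
scene barrel dir [-0.17043799  0.98536843] at y=0 x= 0.61955005 398
scene yellow n 108 along 2%,98% [-0.09829961 -0.07826591] mid [0.6205 0.011  0.0724] x range [0.60401578 0.63084654] ztop 0.07782660360087604
side stick median pts 154
side barrel dir [-0.12164948  0.99257314] at y=0 x= 0.61038667 310
side yellow n 104 along 2%,98% [-0.09708504 -0.07923508] mid [0.6091 0.0056 0.0713] x range [0.59831799 0.62917085] ztop 0.07578618960583541
tcp along -0.13809239856447325
```

View pics/wrist8.png

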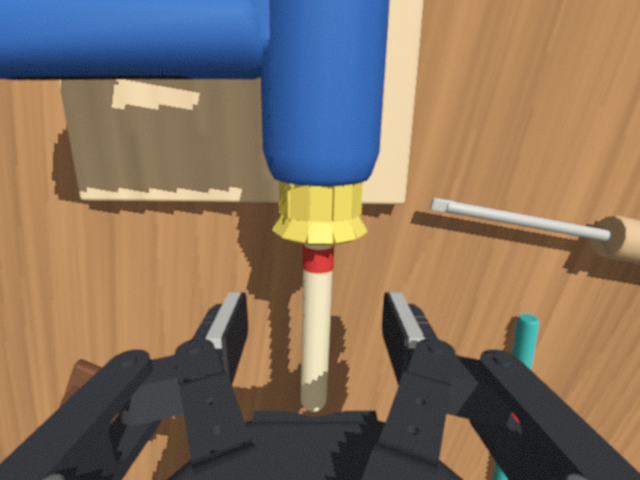

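Band (318,258) is just outside the ring, with about 5 mm of gap and cream showing between. The jaws are open and the stick is resting in the gun. Now I retreat and turn for the trigger.

{"fn": "carry_out", "kwargs": {
  "targets": [-1.0,0,0.02,0,0,0,8.5,-2.0,0,0.03,0,0,0,8.5,-3.0,0,0.05,0,0,0,8.5,-3.0,0,0,0,0,0,8.5,-3.0,0,0,0,0,0,8.5,-2.0,0,0,0,0,0,8.5,0,0,0,0,0,0,8.5]
}}

```text
t: 9.33
eef_pos: [0.6238, -0.04, 0.1924]
orientation: [0.55, 0.452, 0.535, -0.455]
wrist_force: [0.8, -0.1, 1.1]
finger_gap: 0.0848
```

```bash
python3 - <<'E'
from h import *
o=env.get_obs(); print(o['t'],o['eef_pos'],np.round(o['joint_positions'],2))
go([.5406,.0645,.16],[.988,.156]); go([.5406,.0645,.16],[-.988,-.156])
E
```

```text
9.3333 [ 0.62379029 -0.03996234  0.19237654] [ 0.08  0.73 -0.18  1.62  0.2   0.8  -0.01]
shift cm [  2.95  -6.37 -11.81] after-turn axes [  3.24 -11.62   6.59] rot deg [91.2   0.4  -1.31]
shift cm [  2.95  -6.37 -11.81] after-turn axes [ 3.24 11.62 -6.59] rot deg [-88.79   1.3    0.39]
```

{"fn": "carry_out", "kwargs": {
  "targets": [0,0,0,0,1.0,0,8.5,0.7,-1.6,-2.95,0,0,0,8.5,0.7,-1.6,-2.95,0,0,0,8.5,0.7,-1.6,-2.95,0,0,0,8.5,0.7,-1.6,-2.95,0,0,0,8.5,0,0,0,7.0,0,0,8.5,0,0,0,7.0,0,0,8.5,0,0,0,7.0,0,0,8.5,0,0,0,7.0,0,0,8.5,0,0,0,7.0,0,0,8.5,0,0,0,7.0,0,0,8.5,0,0,0,7.0,0,0,8.5]
}}

```text
t: 10.33
eef_pos: [0.5357, 0.0642, 0.1575]
orientation: [-0.303, -0.638, -0.304, 0.64]
wrist_force: [-0.4, 0.6, -0.7]
finger_gap: 0.0847
```

{"fn": "carry_out", "kwargs": {
  "targets": [0,0,0,7.0,0,0,8.5,0,0,0,7.0,0,0,8.5,0,0,0,7.0,0,0,8.5,0,0,0,7.0,0,0,8.5,0,0,0,7.0,0,0,8.5,0,0,0,7.0,0,0,8.5,0,0,0,0,0,0,8.5]
}}

```text
t: 10.92
eef_pos: [0.5357, 0.0644, 0.1575]
orientation: [-0.056, -0.704, -0.055, 0.706]
wrist_force: [-0.0, 0.5, -0.1]
finger_gap: 0.0851
```

```bash
cat > chk2.py <<'E'
from h import *
import sys
o=env.get_obs(); print(o['t'],o['eef_pos'],o['finger_gap'],np.round(o['wrist_force'],1))
gy=np.array([-.156,.988]); gx=np.array([.988,.156]); O=np.array([.6017,.0812])
loc=lambda P: np.c_[(P[:,:2]-O)@gx,(P[:,:2]-O)@gy,P[:,2]]*1000
print('tcp local',np.round(loc(o['eef_pos'][None]),1)); go([*(O+gx*-.063+gy*-.007),.041],gx)
for n in sys.argv[2:]:
    c=cap(n); save(c,n+sys.argv[1]); H,S,V,P,ok=hsvP(c); L=loc(P.reshape(-1,3)).reshape(P.shape)
    rg=ok&(abs(L[...,0])<130)&(abs(L[...,1])<180)&(L[...,2]>30)
    tr=rg&(H>4)&(H<16)&(S>190)&(V>150)&(L[...,1]>-10)&(L[...,1]<50)&(L[...,0]<-15)
    A=L[tr]
    print(n,'trigger n',tr.sum(),[ (a,np.round(np.percentile(A[(A[:,0]>=a)&(A[:,0]<a+12)][:,1],[3,97]),1)) for a in range(-90,-20,12) if ((A[:,0]>=a)&(A[:,0]<a+12)).sum()>4])
    gr=rg&(H>105)&(H<130)&(S>120)&(L[...,2]>60)&(L[...,0]<-45)&(L[...,0]>-85); A=L[gr]
    if len(A)>5: print('grip y',np.round(np.percentile(A[:,1],[3,97]),1),'z',np.round(np.percentile(A[:,2],97),1))
    rd=rg&((H<8)|(H>172))&(S>140)&(L[...,1]<-75)&(L[...,1]>-130)&(abs(L[...,0])<20)
    cr=rg&(S<110)&(V>110)&(L[...,1]<-75)&(abs(L[...,0])<15)
    print(n,'red n',rd.sum(),np.round(np.percentile(L[rd],[3,50,97],axis=0)[:,1],1) if rd.sum()>2 else '','cream y',np.round(np.percentile(L[cr][:,1],[2,98]),1) if cr.sum()>5 else '')
E
python3 chk2.py 9 wrist scene side
```

```text
10.9167 [0.53569137 0.06443114 0.15747597] 0.08512182596087074 [-0.   0.5 -0.1]
tcp local [[-67.8  -6.3 157.5]]
shift cm [11.65  0.07 -0.51] after-turn axes [11.65  0.07 -0.48] rot deg [ 0.04  0.16 -0.02]
wrist trigger n 3 []
grip y [-28.4  -8. ] z 76.1
wrist red n 250 [-99.9 -95.7 -91.3] cream y [-168.3  -90.9]
scene trigger n 23 [(-78, array([24. , 26.7])), (-66, array([22.6, 25.3])), (-54, array([19.2, 22.6]))]
grip y [-31.5 -11.8] z 76.5
scene red n 21 [-98.5 -95.3 -91.3] cream y [-169.5 -101. ]
side trigger n 168 [(-90, array([29. , 37.1])), (-78, array([24.2, 36. ])), (-66, array([24.1, 33.8])), (-54, array([19.9, 30.8])), (-42, array([21.9, 28.3]))]
grip y [-21.8  -4. ] z 74.9
side red n 0  cream y
```

View pics/wrist9.png

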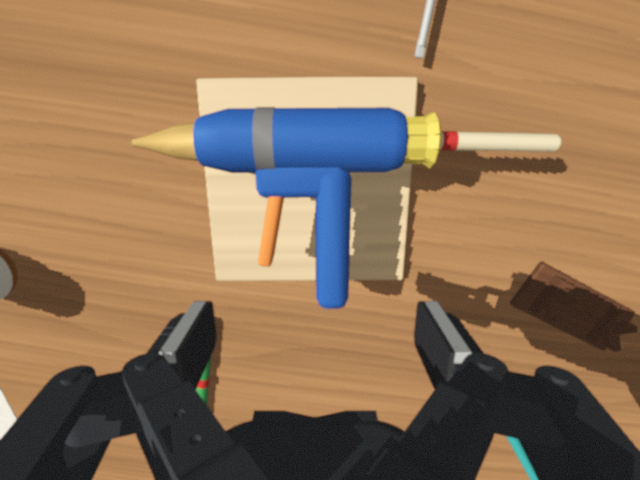

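The grip spans (317–350, 180–300) and the trigger is at (268,230). Both sit between the open jaws once I move about 5 mm forward and 7 mm toward the trigger.

{"fn": "carry_out", "kwargs": {
  "targets": [1.0,-0.7,-0.45,0,0,0,8.5,2.5,0,0,0,0,0,8.5,2.5,0,0,0,0,0,8.5,2.0,0,0,0,0,0,8.5,1.5,0,0,0,0,0,8.5,1.2,0,0,0,0,0,8.5,0.8,0,0,0,0,0,8.5,0,0,0,0,0,0,8.5]
}}

```text
t: 11.73
eef_pos: [0.5391, 0.0725, 0.0419]
orientation: [-0.057, -0.704, -0.057, 0.706]
wrist_force: [-0.3, -0.4, -0.4]
finger_gap: 0.085
```

```bash
python3 chk2.py 10 wrist side
```

```text
11.7333 [0.53914667 0.07246863 0.04190401] 0.08495200432229257 [-0.3 -0.4 -0.4]
tcp local [[-63.2   1.1  41.9]]
shift cm [ 0.09  0.81 -0.01] after-turn axes [ 0.09  0.81 -0.01] rot deg [0.27 0.14 0.03]
wrist trigger n 7 [(-66, array([20.1, 27.6]))]
grip y [-28.   -7.2] z 75.9
wrist red n 506 [-100.3  -97.6  -94.3] cream y [-115.4 -100.9]
side trigger n 6 [(-90, array([32.5, 37. ]))]
grip y [-17.3  75.3] z 147.8
side red n 0  cream y
```

View pics/wrist10.png

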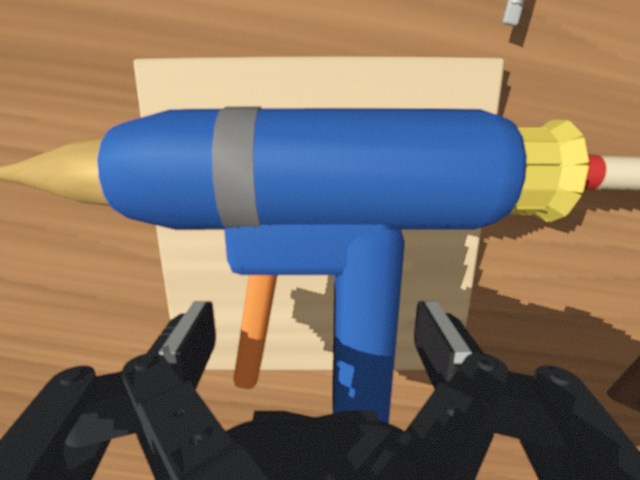

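Both the trigger (255,330) and the grip (365,330) are between the fingers with clearance. First squeeze.

{"fn": "carry_out", "kwargs": {
  "targets": [0,0.13,0,0,0,0,7.0,0,0.13,0,0,0,0,6.5,0,0.13,0,0,0,0,6.0,0,0.13,0,0,0,0,5.5,0,0.13,0,0,0,0,5.0,0,0.13,0,0,0,0,4.5,0,0.1,0,0,0,0,4.0,0,0,0,0,0,0,4.0,0,0,0,0,0,0,4.0,0,0,0,0,0,0,4.0]
}}

```text
t: 12.67
eef_pos: [0.5417, 0.0631, 0.0462]
orientation: [0.058, 0.705, 0.058, -0.704]
wrist_force: [-4.5, -0.2, 20.5]
finger_gap: 0.0439
```

```bash
python3 chk2.py 11 wrist
```

```text
12.6667 [0.5416612  0.06312629 0.04621866] 0.04393059051773283 [-4.5 -0.2 20.5]
tcp local [[-62.1  -8.5  46.2]]
shift cm [ 0.52 -0.15  0.09] after-turn axes [ 0.52 -0.15  0.09] rot deg [ 0.37 -0.1  -0.01]
wrist trigger n 2 []
grip y [-29.1  -8.1] z 76.0
wrist red n 76 [-94.5 -93.4 -92.5] cream y [-128.5  -95.1]
```

{"fn": "carry_out", "kwargs": {
  "targets": [0,-0.15,0,0,0,0,5.5,0,-0.25,0,0,0,0,6.5,0,-0.25,0,0,0,0,7.5,0,-0.23,0,0,0,0,8.5,0,0,0,0,0,0,8.5,0,0,0,0,0,0,8.5,0,0,0,0,0,0,8.5,0,0,0,0,0,0,8.5]
}}

```text
t: 13.38
eef_pos: [0.54, 0.0717, 0.0435]
orientation: [-0.057, -0.705, -0.056, 0.705]
wrist_force: [-0.6, 0.9, 0.6]
finger_gap: 0.0847
```

```bash
python3 chk2.py 12 wrist
```

```text
13.3833 [0.54000644 0.07173782 0.04354132] 0.08470465521060049 [-0.6  0.9  0.6]
tcp local [[-62.4   0.3  43.5]]
shift cm [0.25 0.73 0.06] after-turn axes [0.25 0.73 0.06] rot deg [ 0.19  0.   -0.03]
wrist trigger n 5 []
grip y [-28.1  -7.3] z 75.9
wrist red n 7 [-94.7 -93.6 -93.5] cream y [-117.4  -95.1]
```

View pics/wrist12.png

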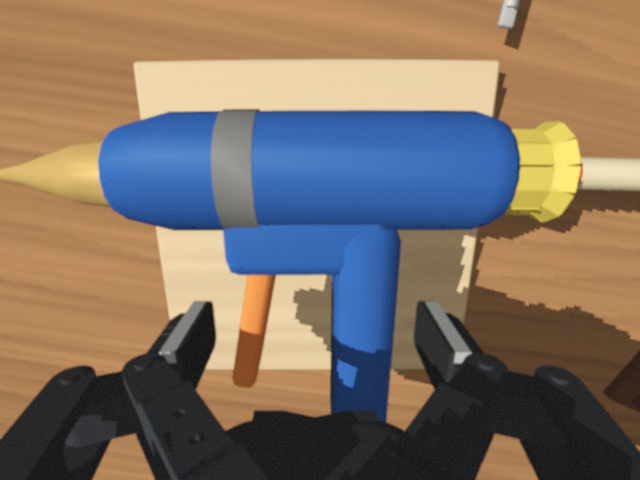

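The trigger has sprung back at (253,330), and only a sliver of red is left at the ring (580,172). Squeezing again.

{"fn": "carry_out", "kwargs": {
  "targets": [0,0.13,0,0,0,0,7.0,0,0.13,0,0,0,0,6.5,0,0.13,0,0,0,0,6.0,0,0.13,0,0,0,0,5.5,0,0.13,0,0,0,0,5.0,0,0.13,0,0,0,0,4.5,0,0.1,0,0,0,0,4.0,0,0,0,0,0,0,4.0,0,0,0,0,0,0,4.0,0,0,0,0,0,0,4.0,0,0,0,0,0,0,4.0]
}}

```text
t: 14.35
eef_pos: [0.541, 0.063, 0.0456]
orientation: [0.058, 0.705, 0.058, -0.705]
wrist_force: [-5.0, -0.2, 20.0]
finger_gap: 0.0438
```

{"fn": "carry_out", "kwargs": {
  "targets": [0,-0.15,0,0,0,0,5.5,0,-0.25,0,0,0,0,6.5,0,-0.25,0,0,0,0,7.5,0,-0.23,0,0,0,0,8.5,0,0,0,0,0,0,8.5,0,0,0,0,0,0,8.5,0,0,0,0,0,0,8.5,0,0,0,0,0,0,8.5]
}}

```text
t: 15.02
eef_pos: [0.5401, 0.0717, 0.0436]
orientation: [0.057, 0.705, 0.056, -0.705]
wrist_force: [0.8, -0.5, 0.1]
finger_gap: 0.0846
```

```bash
python3 chk2.py 13 wrist scene; python3 - <<'E'
import cv2,numpy as np
a=cv2.imread('pics/scene9.png')[230:300,240:345]; b=cv2.imread('pics/scene13.png')[230:300,240:345]
cv2.imwrite('pics/v13.png',cv2.resize(np.hstack([a,b]),None,fx=3.7,fy=3.7,interpolation=2))
E
```

```text
15.0167 [0.54006373 0.07174929 0.04357981] 0.08462065328444777 [ 0.8 -0.5  0.1]
tcp local [[-62.4   0.3  43.6]]
shift cm [0.26 0.73 0.07] after-turn axes [0.26 0.73 0.07] rot deg [ 0.19 -0.   -0.03]
wrist trigger n 2 []
grip y [-28.1  -7.3] z 75.9
wrist red n 0  cream y [-117.5  -94.3]
scene trigger n 11 [(-54, array([19.5, 21.3]))]
grip y [-41.2 -11.4] z 105.7
scene red n 12 [-87.1 -84.9 -82.5] cream y [-157.3  -93.1]
```

{"fn": "carry_out", "kwargs": {
  "targets": [0,0.13,0,0,0,0,7.0,0,0.13,0,0,0,0,6.5,0,0.13,0,0,0,0,6.0,0,0.13,0,0,0,0,5.5,0,0.13,0,0,0,0,5.0,0,0.13,0,0,0,0,4.5,0,0.1,0,0,0,0,3.5,0,0,0,0,0,0,3.0,0,0,0,0,0,0,3.0,0,0,0,0,0,0,3.0,0,0,0,0,0,0,3.0]
}}

```text
t: 16.03
eef_pos: [0.541, 0.063, 0.0455]
orientation: [0.058, 0.705, 0.057, -0.705]
wrist_force: [-4.2, -1.3, 19.3]
finger_gap: 0.0439
```

{"fn": "carry_out", "kwargs": {
  "targets": [0,-0.15,0,0,0,0,5.5,0,-0.25,0,0,0,0,6.5,0,-0.25,0,0,0,0,7.5,0,-0.23,0,0,0,0,8.5,0,0,0,0,0,0,8.5,0,0,0,0,0,0,8.5,0,0,0,0,0,0,8.5,0,0,0,0,0,0,8.5]
}}

```text
t: 16.7
eef_pos: [0.54, 0.0718, 0.0436]
orientation: [0.057, 0.705, 0.056, -0.705]
wrist_force: [0.2, -0.1, -0.9]
finger_gap: 0.0853
```

```bash
python3 chk2.py 14 wrist scene; python3 - <<'E'
from h import *
# red-ness near the ring mouth in scene pictures, over time
for n in (9,13,14):
    im=cv2.imread(f'pics/scene{n}.png'); h=cv2.cvtColor(im,cv2.COLOR_BGR2HSV).astype(int)
    r=((h[...,0]<7)|(h[...,0]>172))&(h[...,1]>140); r[:,:280]=0; r[:,360:]=0; r[:245]=0;r[290:]=0
    v,u=np.nonzero(r); print(n,len(v),sorted(zip(u,v))[:25])
E
```

```text
16.7 [0.54003776 0.07175839 0.04356141] 0.08533996518360465 [ 0.2 -0.1 -0.9]
tcp local [[-62.4   0.3  43.6]]
shift cm [0.26 0.73 0.07] after-turn axes [0.26 0.73 0.06] rot deg [ 0.19 -0.   -0.03]
wrist trigger n 2 []
grip y [-28.1  -7.3] z 76.0
wrist red n 0  cream y [-117.7  -94.5]
scene trigger n 10 []
grip y [-42.5 -11.6] z 116.1
scene red n 1  cream y [-152.6  -90.9]
9 21 [(np.int64(320), np.int64(264)), (np.int64(321), np.int64(263)), (np.int64(321), np.int64(264)), (np.int64(321), np.int64(265)), (np.int64(321), np.int64(266)), (np.int64(322), np.int64(263)), (np.int64(322), np.int64(264)), (np.int64(322), np.int64(265)), (np.int64(322), np.int64(266)), (np.int64(322), np.int64(267)), (np.int64(322), np.int64(268)), (np.int64(323), np.int64(263)), (np.int64(323), np.int64(264)), (np.int64(323), np.int64(265)), (np.int64(323), np.int64(266)), (np.int64(323), np.int64(267)), (np.int64(323), np.int64(268)), (np.int64(324), np.int64(264)), (np.int64(324), np.int64(265)), (np.int64(324), np.int64(266)), (np.int64(324), np.int64(267))]
13 11 [(np.int64(325), np.int64(262)), (np.int64(326), np.int64(262)), (np.int64(326), np.int64(263)), (np.int64(326), np.int64(264)), (np.int64(327), np.int64(262)), (np.int64(327), np.int64(263)), (np.int64(327), np.int64(264)), (np.int64(327), np.int64(265)), (np.int64(328), np.int64(263)), (np.int64(328), np.int64(264)), (np.int64(328), np.int64(265))]
14 0 []
```

Each squeeze feeds about 6 mm, and the band's rear edge is only about at the mouth. Two more squeezes for margin.

{"fn": "carry_out", "kwargs": {
  "targets": [0,0.13,0,0,0,0,7.0,0,0.13,0,0,0,0,6.5,0,0.13,0,0,0,0,6.0,0,0.13,0,0,0,0,5.5,0,0.13,0,0,0,0,5.0,0,0.13,0,0,0,0,4.5,0,0.1,0,0,0,0,4.0,0,0,0,0,0,0,4.0,0,0,0,0,0,0,4.0,0,0,0,0,0,0,4.0,0,0,0,0,0,0,4.0]
}}

```text
t: 17.72
eef_pos: [0.5411, 0.063, 0.0455]
orientation: [0.058, 0.705, 0.058, -0.705]
wrist_force: [-4.8, -0.8, 20.3]
finger_gap: 0.0435
```

{"fn": "carry_out", "kwargs": {
  "targets": [0,-0.15,0,0,0,0,5.5,0,-0.25,0,0,0,0,6.5,0,-0.25,0,0,0,0,7.5,0,-0.23,0,0,0,0,8.5,0,0,0,0,0,0,8.5,0,0,0,0,0,0,8.5,0,0,0,0,0,0,8.5,0,0,0,0,0,0,8.5]
}}

```text
t: 18.38
eef_pos: [0.54, 0.0718, 0.0436]
orientation: [0.057, 0.705, 0.056, -0.705]
wrist_force: [0.2, 0.1, 0.0]
finger_gap: 0.0852
```

{"fn": "carry_out", "kwargs": {
  "targets": [0,0.13,0,0,0,0,7.0,0,0.13,0,0,0,0,6.5,0,0.13,0,0,0,0,6.0,0,0.13,0,0,0,0,5.5,0,0.13,0,0,0,0,5.0,0,0.13,0,0,0,0,4.5,0,0.1,0,0,0,0,4.0,0,0,0,0,0,0,4.0,0,0,0,0,0,0,4.0,0,0,0,0,0,0,4.0,0,0,0,0,0,0,4.0]
}}

```text
t: 19.3
eef_pos: [0.541, 0.063, 0.0455]
orientation: [0.058, 0.705, 0.058, -0.705]
wrist_force: [-4.6, -0.2, 19.5]
finger_gap: 0.0441
```

{"fn": "carry_out", "kwargs": {
  "targets": [0,-0.15,0,0,0,0,5.5,0,-0.25,0,0,0,0,6.5,0,-0.25,0,0,0,0,7.5,0,-0.23,0,0,0,0,8.5,0,0,0,0,0,0,8.5,0,0,0,0,0,0,8.5,0,0,0,0,0,0,8.5,0,0,0,0,0,0,8.5]
}}

```text
t: 19.97
eef_pos: [0.5401, 0.0718, 0.0436]
orientation: [0.057, 0.705, 0.056, -0.705]
wrist_force: [-0.2, -0.9, 0.4]
finger_gap: 0.0855
```

{"fn": "carry_out", "kwargs": {
  "targets": [-1.0,0,0,0,0,0,8.5,-2.0,0,0,0,0,0,8.5,-3.0,0,0,0,0,0,8.5,-3.0,0,0,0,0,0,8.5,-2.5,0,0,0,0,0,8.5,-1.0,0,0,0,0,0,8.5,0,0,0,0,0,0,8.5,0,0,0,0,0,0,8.5]
}}

```text
t: 20.63
eef_pos: [0.5399, 0.0724, 0.1688]
orientation: [0.057, 0.705, 0.057, -0.705]
wrist_force: [0.1, -0.4, -0.7]
finger_gap: 0.0852
```

```bash
python3 chk2.py 15 wrist scene side; python3 - <<'E'
from h import *
for n in (9,15):
    im=cv2.imread(f'pics/scene{n}.png'); h=cv2.cvtColor(im,cv2.COLOR_BGR2HSV).astype(int)
    r=((h[...,0]<7)|(h[...,0]>172))&(h[...,1]>120); r[:,:280]=0; r[:,360:]=0; r[:245]=0;r[290:]=0
    print(n,r.sum())
E
```

```text
20.6333 [0.53987603 0.07244846 0.16878675] 0.08516649840082546 [ 0.1 -0.4 -0.7]
tcp local [[-62.4   1.  168.8]]
shift cm [12.78  0.8   0.07] after-turn axes [12.78  0.8   0.06] rot deg [ 0.24 -0.04  0.01]
wrist trigger n 0 []
grip y [-28.2  -7.6] z 76.1
wrist red n 0  cream y [-141.3  -90.7]
scene trigger n 22 [(-78, array([25.3, 27.6])), (-66, array([21.5, 24.9])), (-54, array([18.9, 21.7]))]
grip y [-31.7 -10.9] z 77.0
scene red n 0  cream y [-141.7  -90.9]
side trigger n 166 [(-90, array([29.1, 37.5])), (-78, array([25.8, 35.5])), (-66, array([22.4, 34.2])), (-54, array([19.7, 31.5])), (-42, array([20.7, 28.7]))]
grip y [-20.7  -4.1] z 75.5
side red n 0  cream y 
9 21
15 0
```

```bash
python3 -c "
from station import env
print(env.finish_job())"
```

```text
the job is handed in; nothing more can be done
None
```

The glue gun is loaded, the red band is fully inside the ring, and the job was handed in at about 21 s.

- **Loading:** I gripped the cream stick behind the band and pushed it, plain end first, through the yellow ring. I stopped with the band about 5–7 mm short of the mouth and let go.
- **Feeding:** I squeezed the trigger against the grip and let it spring back five times. Each squeeze closed the gap over trigger and grip to about 44 mm, which is the full squeeze. Then I moved the arm clear.

**Last checks:**
- **Band:** no red showed at the ring in any of the three cameras. The tail had moved about 27 mm in, which puts the band's rear edge about 12 mm inside the mouth.
- **Trigger:** it was back at its released position, with the gripper open and about 12 cm above its squeezing height.
- **Bystanders:** I never went near the jar, screwdriver or wood blank, but I did not re-measure them at the end.

**Disagreements:**
- **Feed per squeeze:** each squeeze fed only about 5–6 mm, not the stated 15 mm, so I squeezed more often.
- **Wrist force:** it read about 20 N upward while squeezing, well under the limit.
- **Final look:** I had used all 12 picture views, so the last checks come from measurements on the images, not from looking at them.

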